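# Find the hidden index notch of an optical rail with the alignment target's tongue

### The arm

A 6-joint arm with a two-finger parallel gripper is mounted at the origin on the work surface. World frame = base frame: x ahead of the robot, y to its left, z up, the work surface at z = 0. Lengths are in mm, angles in rad, forces in N, time in s.
With the tool pointing down it reaches from about 350 to 875 mm from the base axis. Payload 4.2 kg.
Tool frame: the origin (TCP) lies on the mounting face of the last link; the fingertips stand 173 mm ahead of it and the grasp point (between the pads) lies 155 mm ahead of it; z points along the fingers, y is the direction in which the jaws open and shut (so a half turn about z gives the same grasp; the last joint's range is limited). The gripper opens to 85 mm and grips with 20 to 120 N. Pads are 22 mm wide; open, the fingers measure 114 mm over their backs; the gripper's body (76 mm by 85 mm) begins 54 mm behind the grasp point. The pads swing forward as they close: fully open they stand 13 mm farther back than shut.
Start: joints at [1.447, 0.385, 0.008, 0, -1.194, -0.259], TCP at [233.416, 579.756, 404.712] pointing down, gripper open.
Joint ranges: [-3.14, 3.14], [-1.21, 2.06], [-1.07, 1.41], [-3.16, 2.05], [-2.99, -0.16], [-3.1, 3.1]. Speed limits (rad/s): [2.79, 2.79, 3.14, 3.14, 3.14, 3.14].

### API

Orientations are given as a unit quaternion [x, y, z, w].
In Python, from bench import arm gives the robot as it stands.
- The arm moves only by the shell command python3 -m jog 'ROWS' [OPENING]. ROWS is JSON, a list that holds one entry, the list of rows, each a list of 4 numbers: the shift along the tool's x, y, z in mm, then the turn about the tool's z in degrees. In form: [[[x, y, z, spin], ...]]. A call has exactly 5 rows; each row is the pose to reach, as a shift and turn from the pose measured when the call began, along the tool's axes at that moment; what a row does not reach only later rows make up. A row lasts 1/8 s, in which the tool goes at most 62.5 mm and 10.7 degrees, less where a joint would pass 70% of its speed; a pose out of reach is approached as far as the arm can. A call with a gripper value outside its range is refused whole. OPENING is the finger opening in mm, from 0 to 85.4, set as the call begins (- or left out, the last holds). The fingers move at their own pace and stop on an object; the grip force is fixed at half the most. Time passes only in rows, so rows that repeat a pose let the fingers close, or fill a call up. It gives the time, the measured TCP pose, the force and the opening at its end, in the units of the state.
- arm.read_state(): the state, without advancing time (a new reading comes with each control period).
- arm.get_image(name): name is "side" or "top" or "wrist"; returns (picture, depth): 480x640x3 uint8, blue, green, red; 480x640 float32, mm along the optical axis (not along the pixel's ray), 0 where there is no reading.
- arm.camera_params(name): a dict with "mtx" (3x3 intrinsics, pixels), "R" (3x3) and "t" (3): a world point X has camera coordinates R X + t. Camera axes: x right, y down, z forward; pixel columns grow to the right and rows downward; lengths in mm; the calibration is good to about 2 mm. A picture is of the moment at which its call begins: read the wrist's pose just before it. camera_params takes no time and is no camera call; for the wrist camera it gives the pose at the moment of the call.
- arm.job_done(): hands the job in, once; it reports no verdict.
The state is a dict: "clock": time; "joints": joint angles; "joint_vel": joint speeds; "joint_efforts": joint torques, N m; "position": TCP position; "ee_rot": TCP orientation; "contact_force": force on the tool from outside, world axes, zero at the start; "wrist_torque": the same for the moment, N m; "gripper_width": finger opening in mm.
Only numpy, scipy, OpenCV 4.12 (cv2) and the standard library are available. Lean on these libraries where they do the work, as an engineer would, in place of code of your own. Each camera call takes 0.05 s, during which the arm holds its last target.

### The job

The alignment target, the plate with a pinhole on a post standing in the slot of the optical rail, has to go back to its index position. Hold it and drag it along the slot from the right towards the left, keeping its tongue in the slot, until the tongue drops into the hidden index notch in the slot floor; stop there and leave it upright with its foot flat on the rail. Do not disturb the other things on the bench.

Things in the scene. Friction and masses are not known exactly. Their poses are not given: they have to be found in the camera images.
- target_center (a point): Centre of the alignment target's upright aluminium plate (white disc, pinhole): 10 mm thick along the rail, 34 mm wide across it, 36 mm tall; grip it from above over the 10 mm. Axes: z up, y along the rail. The target is one loose rigid piece, 0.2 to 0.4 kg. This point is 98 mm above the bench as the target slides, 90 mm when seated in the notch.
- target_foot (a point): Centre of the underside of the target's flat aluminium foot (44 mm along the rail, 50 mm across, 10 mm thick), 50 mm below the plate's centre; a 13 mm round post, 22 mm tall, joins them. While the target slides, the foot is 8 mm clear of the rail's top; seated in the notch, it lies flat on it.
- target_tip (a point): Lower end of the steel tongue under the target's foot: 20 mm along the rail, 8 mm across, 26 mm long, 76 mm below the plate's centre. At the start it stands on the slot floor near the slot's right-hand (-y) end, target upright.
- rail: Dark steel optical rail fixed to the bench, 500 mm long (its y axis, to the robot's left), 72 mm wide (x axis), top 40 mm above the bench. Origin: centre of the underside. A small diode module is fixed on its right-hand end, y = -197 to -247 mm, up to 52 mm above the rail's top.
- rail_slot (a point): Middle of the rail's straight open slot, at the rail's top: 12 mm wide, 18 mm deep, y = -140 to +140 mm. In its floor, to the +y side of the target's start, the index notch: a square-walled pocket 26 mm long, 14 mm deep, full slot width, its middle anywhere from y = -20 to +80 mm. Dark, hard to see, place not told: find it by feel.
- lens_carrier: bystander: lens in a round black ring on a short post and a black block foot 50 x 40 mm, 72 mm tall, standing on the rail's left-hand (+y) closed end. Origin: centre of its underside.
- mirror_mount: bystander: square black mirror mount on a post with a round foot 52 mm across, 108 mm tall. Origin: centre of its underside.
- lens_post: bystander: round lens ring on a post with a round foot 52 mm across, 105 mm tall. Origin: centre of its underside.
- driver: bystander: black-handled screwdriver 160 mm long lying on the bench.
- jar: bystander: small amber glass jar, 52 mm across, 60 mm tall. Origin: centre of its underside.
- goggles: bystander: white safety goggles with dark lenses, 150 mm wide, 50 mm tall. Origin: centre of the underside of the front.
- power_sensor: bystander: black disc 64 mm across, 18 mm thick, with a flat handle. Origin: centre of the disc's underside.
There are look-alikes about, which are no part of the job. Of the things shaped like the part that bears target_center, the aluminium one is meant.

How it is judged (in metres and radians):
At the end, for the whole second after the job is handed in: The target's tongue is down in the index notch: its foot lies flat on the rail (plate centre 86 to 92.5 mm above the bench, tilt under 0.08 rad, within 6 mm of the rail's middle line), released and at rest (z of target_center in the frame of rail between 0.086 and 0.0925 m and angle between target_center's own z axis and vertical below 0.08 rad and x of target_center in the frame of rail between -0.006 and 0.006 m and linear speed of target below 0.02 m/s); the robot touches nothing.
It fails at once if the target is lifted so far that its tongue leaves the slot (more than 15 mm above the height at which it slides) (z of target_center in the frame of rail above 0.113 m).
It fails at once if one of the other things is moved by more than 30 mm (distance of any of lens_carrier, mirror_mount, lens_post, driver, jar, goggles, power_sensor from where it was at the start of the episode above 0.03 m).
It also fails if it takes over 72 s, if anything falls off the work surface, if the arm or the gripper's body presses on something with over 40 N, if the wrist force passes 120 N, or if a joint passes its speed limit or range.

## Working session

There is one attempt and no reset: what is moved stays moved. The work goes in short steps, Python scripts to look and compute and a shell command to move; the robot and the scene stay as the last step left them, time stands still between calls to the robot, and variables do not carry over. Pictures are saved under pics/ and viewed, and the job is handed in when it is done.

```bash
ls; mkdir -p pics
python3 - <<'E'
from bench import arm
import cv2,numpy as np
s=arm.read_state()
for k,v in s.items(): print(k,v)
for n in("side","top","wrist"):
    p=arm.camera_params(n)
    im,d=arm.get_image(n)
    cv2.imwrite(f"pics/{n}0.png",im); np.save(f"/tmp/{n}0.npy",d)
    np.savez(f"/tmp/{n}0p.npz",**{k:np.array(p[k]) for k in("mtx","R","t")})
    print(n,p)
E
```

```text
pics
clock 0.0
joints [ 1.44660778e+00  3.85553240e-01  6.62937838e-03 -4.79504673e-04
 -1.19400647e+00 -2.58600741e-01]
joint_vel [ 0.00061137 -0.0013861  -0.00172682 -0.0002871   0.00098311  0.00035745]
joint_efforts [ 6.44600959e-05 -3.92290163e+01  1.88402635e+01  4.18618172e+00
 -4.55620393e-03 -1.00152803e-06]
position [233.3350106  579.58884853 403.62746029]
ee_rot [ 9.81722476e-01 -1.90314981e-01 -1.50681380e-04  1.07955942e-03]
contact_force [-0.10405354  0.19721954  0.42368044]
wrist_torque [-0.02074109 -0.00750588 -0.01780102]
gripper_width 85.53880515307232
side {'mtx': array([[541.72949289,   0.        , 316.11984006],
       [  0.        , 541.72949289, 247.16386893],
       [  0.        ,   0.        ,   1.        ]]), 'R': array([[ 0.79556178, -0.60555947, -0.01947236],
       [-0.3489982 , -0.43175567, -0.83173752],
       [ 0.49525923,  0.66849441, -0.55482747]]), 't': array([-465.97245763,  275.27716658,  897.59732634])}
top {'mtx': array([[451.22723308,   0.        , 315.37873798],
       [  0.        , 451.22723308, 229.61669684],
       [  0.        ,   0.        ,   1.        ]]), 'R': array([[ 0.00158692, -0.99997539, -0.0068345 ],
       [-0.9983203 , -0.00118841, -0.05792371],
       [ 0.05791417,  0.00691495, -0.99829762]]), 't': array([-1.10291293e+00,  5.88533629e+02,  1.25005424e+03])}
wrist {'mtx': array([[432.45828288,   0.        , 315.68823493],
       [  0.        , 432.45828288, 240.26494958],
       [  0.        ,   0.        ,   1.        ]]), 'R': array([[-0.37185946, -0.92828813,  0.00129869],
       [-0.87710452,  0.35181345,  0.32697851],
       [-0.30398717,  0.12045097, -0.94503088]]), 't': array([623.26428906, -41.87160505, 382.12007401])}
```

View pics/top0.png

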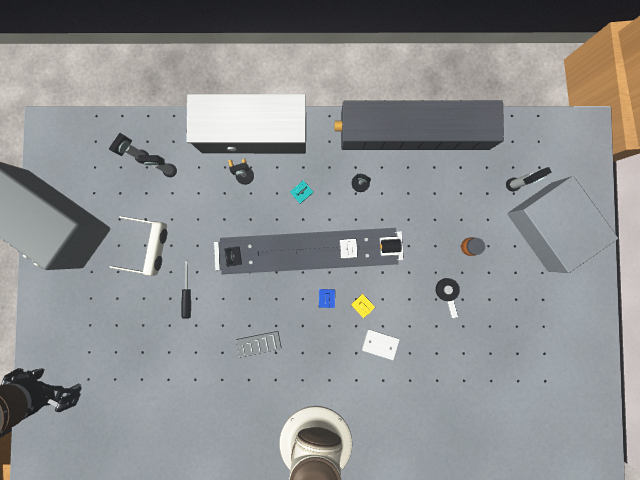

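View pics/side0.png

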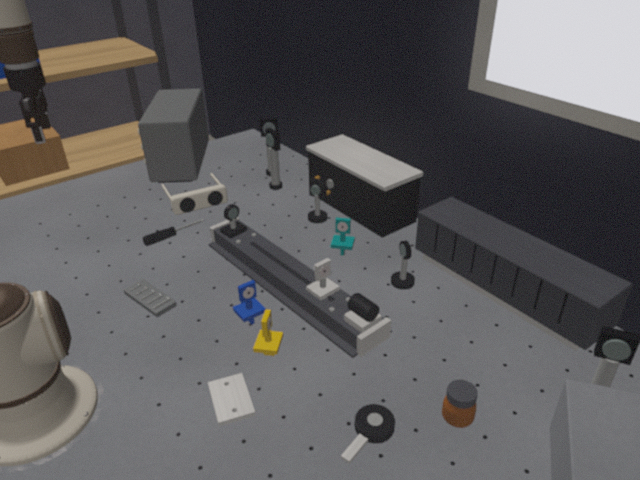

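View pics/wrist0.png

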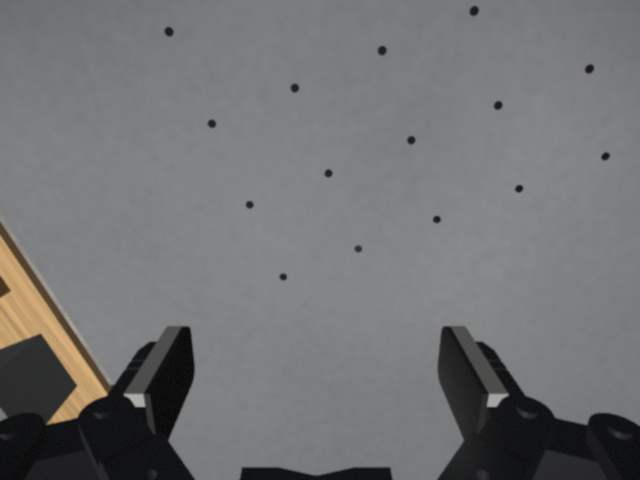

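The top view shows the rail running from (218,255) to (403,245), with the aluminium target at about (348,248). The coloured look-alikes stand off the rail. I'll enlarge this area.

Run:
```python
import cv2
a=cv2.imread("pics/top0.png")[215:285,205:415]
cv2.imwrite("pics/tc.png",cv2.resize(a,None,fx=3.8,fy=3.8,interpolation=cv2.INTER_CUBIC))
a=cv2.imread("pics/top0.png")[225:270,320:410]
cv2.imwrite("pics/tc2.png",cv2.resize(a,None,fx=8,fy=8,interpolation=cv2.INTER_CUBIC))
a=cv2.imread("pics/side0.png")[195:360,200:395]
cv2.imwrite("pics/sc.png",cv2.resize(a,None,fx=3.5,fy=3.5,interpolation=cv2.INTER_CUBIC))
```

```text
(no output)
```

View pics/tc.png

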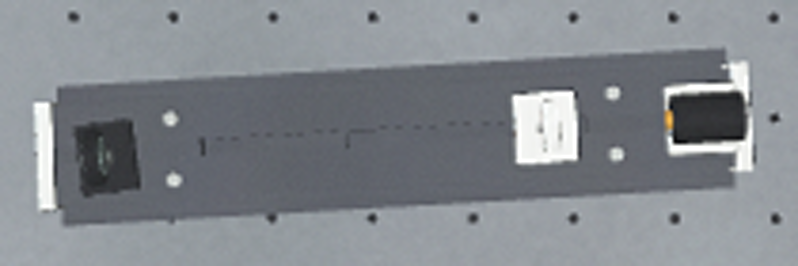

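View pics/tc2.png

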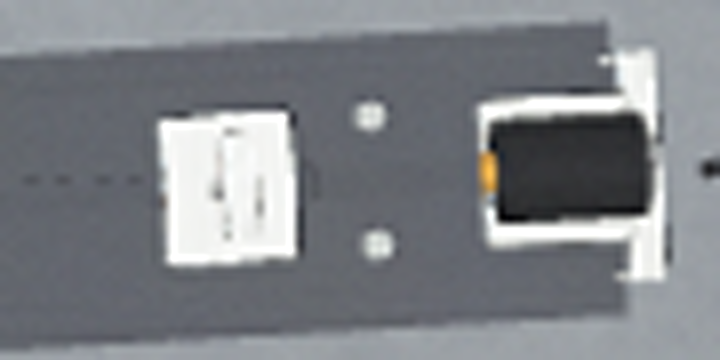

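View pics/sc.png

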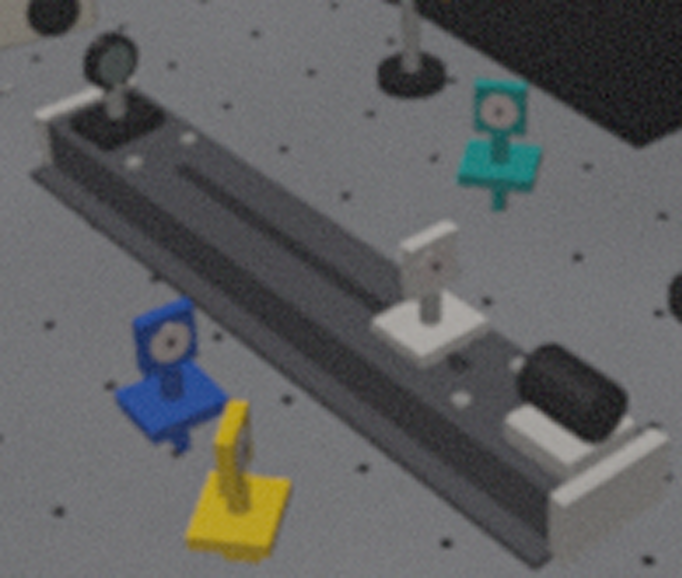

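```bash
cat > h.py <<'E'
import numpy as np
def back(p,u,v,z):
    K,R,t=p["mtx"],p["R"],p["t"]
    d=R.T@np.linalg.inv(K)@np.array([u,v,1.]); c=-R.T@t
    return c+d*(z-c[2])/d[2]
def proj(p,X):
    x=p["mtx"]@(p["R"]@np.array(X,float)+p["t"]); return x[:2]/x[2]
E
python3 - <<'E'
from h import *
p=dict(np.load("/tmp/top0p.npz")); d=np.load("/tmp/top0.npy")
def b(x,y,z,s,o): return back(p,x/s+o[0],y/s+o[1],z)
o=(205,215)
L=b(172,149.5,40,3.8,o);R=b(615,123.5,40,3.8,o)
print("screws",L,R,"mid",(L+R)/2)
c=[b(x,y,40,3.8,o) for x,y in((57,88),(62,224),(726,49),(735,187))]
print("corners",np.round(c,1),np.mean(c,0))
a=(L-R);print("rail angle",np.degrees(np.arctan2(-a[0],a[1])))
f=[b(x,y,58,8,(320,225)) for x,y in((160,120),(290,112),(298,258),(168,266))]
print("foot",np.round(f,1),np.mean(f,0))
q=b(241,187,116,8,(320,225));print("plate top",q)
s=dict(np.load("/tmp/side0p.npz"))
m=np.mean(f,0)
for z in (58,98,116): print(z,proj(s,[m[0],m[1],z]),proj(p,[m[0],m[1],z]))
print(b(203,147,40,3.8,o))
E
```

```text
screws [518.85196275 178.59599782  40.        ] [ 538.13277798 -141.98519244   40.        ] mid [528.49237036  18.30540269  40.        ]
corners [[ 563.3  262.6   40. ]
 [ 465.   257.6   40. ]
 [ 592.2 -222.7   40. ]
 [ 492.5 -228.3   40. ]] [528.24220641  17.32267135  40.        ]
rail angle 3.4418121323733297
foot [[ 558.   -67.4   58. ]
 [ 560.8 -111.5   58. ]
 [ 511.4 -114.    58. ]
 [ 508.6  -70.    58. ]] [534.71057068 -90.72295877  58.        ]
plate top [534.40656398 -90.72664427 116.        ]
58 [322.82141937 287.47666203] [348.62393345 248.61428489]
98 [322.56056188 271.12335239] [349.64222117 248.37170933]
116 [322.43953475 263.53609048] [350.12323293 248.25712315]
[520.69430762 156.14842744  40.        ]
```

```bash
python3 -m jog '[[[43,41,0,-5],[86,83,0,-10],[130,124,0,-15],[173,166,0,-20],[216,207,0,-25.4]]]' 85
cat > st.py <<'E'
from bench import arm
import numpy as np
from scipy.spatial.transform import Rotation as Ro
import sys
s=arm.read_state();R=Ro.from_quat(s["ee_rot"]).as_matrix()
print(s["clock"],np.round(s["position"],1),np.round(s["contact_force"],1),s["gripper_width"])
print("xang",np.degrees(np.arctan2(R[1,0],R[0,0])),"z",R[:,2].round(4))
if len(sys.argv)>1:
    print("rows",(R.T@(np.array(list(map(float,sys.argv[1:4])))-s["position"])).round(1))
E
python3 st.py 534.6 -90.7 330
```

```text
clock: 0.78
position: [356.7, 304.9, 404.2]
ee_rot: [0.999, 0.032, -0.0, 0.001]
contact_force: [1.7, 0.1, 1.0]
gripper_width: 85.2
0.775 [356.7 304.9 404.2] [1.7 0.1 1. ] 85.19803095224677
xang 3.6610693618552848 z [-5.0e-04 -1.6e-03 -1.0e+00]
rows [152.3 406.1  74.7]
```

```bash
python3 -m jog '[[[22,58,0,0],[44,116,0,0],[66,174,0,0],[88,232,0,0],[110,290,0,0.2]]]' >/dev/null; python3 st.py 534.6 -90.7 330
```

```text
1.4 [485.4  20.6 404.7] [1.2 0.1 0.8] 85.1127521652752
xang 3.47256209644109 z [-1.0e-04 -1.4e-03 -1.0e+00]
rows [ 42.4 114.   74.8]
```

```bash
python3 -m jog '[[[23,60,15,0],[46,120,35,0],[47,125,50,0],[47,125,60,0],[47,125,70,0]]]' >/dev/null; python3 st.py 534.6 -90.7 330
python3 - <<'E'
from bench import arm
import cv2,numpy as np
p=arm.camera_params("wrist")
im,d=arm.get_image("wrist");cv2.imwrite("pics/w1.png",im);np.save("/tmp/w1.npy",d)
np.savez("/tmp/w1p.npz",**{k:np.array(p[k]) for k in("mtx","R","t")})
E
```

```text
2.025 [ 539.5 -100.4  334.6] [ 1.1 -0.5  1.2] 84.900327483329
xang 3.555335393239381 z [-0.     -0.0013 -1.    ]
rows [ -4.3 -10.    4.5]
```

View pics/w1.png

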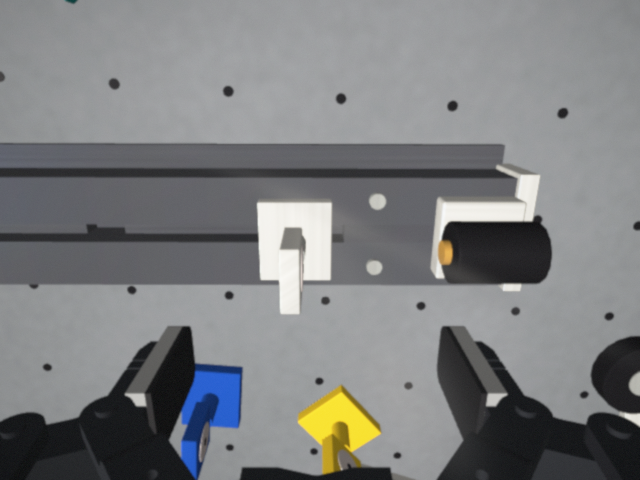

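Run:
```python
import cv2
a=cv2.imread("pics/w1.png")[190:330,60:360]
cv2.imwrite("pics/wc.png",cv2.resize(a,None,fx=2.66,fy=2.66,interpolation=cv2.INTER_CUBIC))
a=cv2.imread("pics/w1.png")[190:330,240:350]
cv2.imwrite("pics/wc2.png",cv2.resize(a,None,fx=4,fy=4,interpolation=cv2.INTER_CUBIC))
from h import *
p=dict(np.load("/tmp/w1p.npz"))
t=dict(np.load("/tmp/top0p.npz"))
print("cam",-p["R"].T@p["t"])
for z in (116,): 
  a=np.array([-.060,.998,0]);n=np.array([.998,.06,0])
  for i in(-17,17):
    for j in (-5,5): print(i,j,proj(p,np.array([534.6,-90.7,z])+i*n+j*a))
for u in(87,125): 
  X=back(p,u,233,40);print(X,((X-[528.4,18,0])@a))
```

```text
cam [623.33787248 -96.02425013 304.79259494]
-17 -5 [303.21226823 316.95359443]
-17 5 [282.89312799 316.88972596]
17 -5 [302.80386334 252.30069125]
17 5 [281.36523261 252.22775722]
[527.51094783  45.27968776  40.        ] 27.27847151041938
[529.06850967  20.86445348  40.        ] 2.8186139937780523
```

View pics/wc.png

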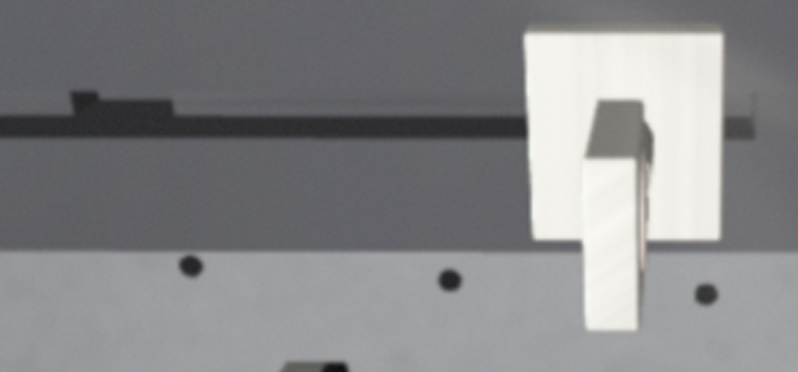

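View pics/wc2.png

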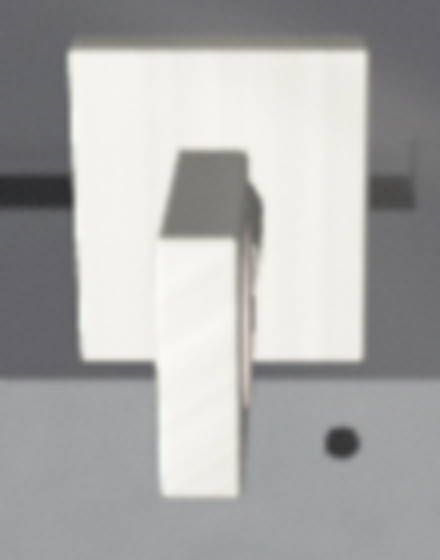

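```bash
python3 st.py 535.2 -90 253
```

```text
2.075 [ 539.1 -100.2  333.3] [-0.4  0.3 -1. ] 85.08983869818906
xang 3.5569231113571242 z [-2.4e-03 -9.0e-04 -1.0e+00]
rows [ -3.1 -10.5  80.3]
```

```bash
python3 -m jog '[[[-3,-10,12,0],[-3,-10.5,30,0],[-3,-10.5,50,0],[-3,-10.5,70,0],[-3,-10.5,80,0]]]' 40 >/dev/null; python3 st.py 535.2 -90 253;  python3 - <<'E'
from bench import arm
import cv2,numpy as np
im,d=arm.get_image("wrist");cv2.imwrite("pics/w2.png",im)
E
```

```text
2.7 [534.7 -88.7 252.4] [0.3 0.1 0.7] 40.05894221120373
xang 3.655958841892309 z [-3.6e-03 -9.0e-04 -1.0e+00]
rows [ 0.4  1.3 -0.6]
```

View pics/w2.png

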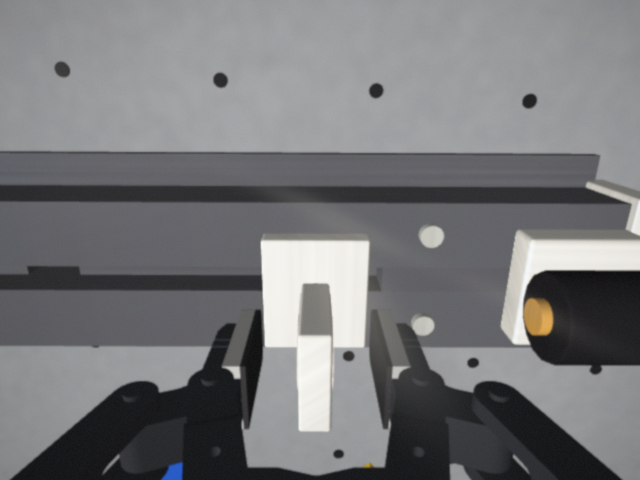

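The plate (columns 300–332) is centred between the pads (263 and 370), so I'm closing.

```bash
python3 -m jog '[[[0,0,0,0],[0,0,0,0],[0,0,0,0],[0,0,0,0],[0,0,0,0]]]' 0 >/dev/null; python3 st.py;python3 -m jog '[[[0,0,0,0],[0,0,0,0],[0,0,0,0],[0,0,0,0],[0,0,0,0]]]' >/dev/null; python3 st.py
```

```text
3.375 [534.8 -88.8 252.1] [0.1 1.8 2.4] 9.23345647961732
xang 3.630127571763819 z [-4.e-03 -7.e-04 -1.e+00]
4.0 [534.7 -88.8 252.2] [-0.8  2.1  0.8] 9.365380160769128
xang 3.6253604201296685 z [-3.9e-03 -6.0e-04 -1.0e+00]
```

```bash
python3 -m jog '[[[0,-2,1,0],[0,-4,1,0],[0,-6,1,0],[0,-8,1,0],[0,-10,1,0]]]' >/dev/null; python3 st.py;python3 -m jog '[[[0,-4,1,0],[0,-8,1,0],[0,-12,1,0],[0,-16,1,0],[0,-20,1,0]]]' >/dev/null; python3 st.py
```

```text
4.625 [534.6 -79.7 252.1] [-0.1 -5.4  5. ] 9.510212331566347
xang 3.6727455641569273 z [-0.0024 -0.0028 -1.    ]
5.25 [534.  -60.6 252.1] [ 0.7 -5.1  6. ] 9.08711309946982
xang 3.72384752068761 z [-5.0e-04 -4.9e-03 -1.0e+00]
```

```bash
python3 -m jog '[[[0,-7,0.5,0],[0,-14,0.5,0],[0,-21,0.5,0],[0,-28,0.5,0],[0,-34,0.5,0]]]' >/dev/null; python3 st.py
```

```text
5.875 [532.1 -26.8 252.1] [ 0.3 -5.   4.3] 9.309771994193973
xang 3.7749979046208484 z [ 2.0e-04 -6.3e-03 -1.0e+00]
```

```bash
python3 -m jog '[[[0,-3,1,0],[0,-6,1,0],[0,-9,1,0],[0,-12,1,0],[0,-15,1,0]]]' >/dev/null; python3 st.py; python3 -m jog '[[[0,-2,1.5,0],[0,-4,1.5,0],[0,-6,1.5,0],[0,-8,1.5,0],[0,-10,1.5,0]]]' >/dev/null; python3 st.py
```

```text
6.5 [531.3 -12.7 252.1] [-0.8 -8.7  8.1] 9.346328629423608
xang 3.8296643620050252 z [ 3.0e-04 -8.9e-03 -1.0e+00]
7.125 [530.9  -4.  252.1] [ -1.2 -10.3  10.8] 9.343180399386718
xang 3.904307865985848 z [ 2.000e-04 -1.250e-02 -9.999e-01]
```

```bash
python3 -m jog '[[[0,-2,2,0],[0,-4,2,0],[0,-6,2,0],[0,-8,2,0],[0,-10,2,0]]]' >/dev/null; python3 st.py
```

```text
7.75 [530.5   4.3 252.1] [ -0.6 -12.2  13.6] 9.187501280514908
xang 4.000953280803433 z [-1.000e-04 -1.720e-02 -9.999e-01]
```

```bash
python3 -m jog '[[[0,-2,2,0],[0,-4,2,0],[0,-6,2,0],[0,-8,2,0],[0,-10,2,0]]]' >/dev/null; python3 st.py
```

```text
8.375 [530.1  12.5 252.1] [ -0.9 -11.9  15. ] 9.304330069279656
xang 4.086947220160574 z [-4.000e-04 -2.190e-02 -9.998e-01]
```

```bash
python3 -m jog '[[[0,-2,1,0],[0,-4.5,1,0],[0,-7,1,0],[0,-9,1,0],[0,-8.5,-0.3,0]]]' >/dev/null; python3 st.py
```

```text
9.0 [529.3  20.8 252.3] [ 0.7 -1.5  0.5] 9.406147569484144
xang 4.073108333131174 z [-4.000e-04 -2.210e-02 -9.998e-01]
```

```bash
python3 -m jog '[[[0,-2,1.5,0],[0,-4.5,1.5,0],[0,-7,1.5,0],[0,-9,1.5,0],[0,-8.5,0,0]]]' >/dev/null; python3 st.py
```

```text
9.625 [528.7  29.3 252.1] [ 0.4 -0.7 -0.6] 9.095044352147688
xang 4.058876471383183 z [-1.000e-04 -2.190e-02 -9.998e-01]
```

```bash
python3 -m jog '[[[0,-2,1.5,0],[0,-4.5,1.5,0],[0,-7,1.5,0],[0,-9,1.5,0],[0,-8.5,0,0]]]' >/dev/null; python3 st.py
```

```text
10.25 [528.1  37.9 252. ] [ 0.9 -1.2  0.3] 9.180997664891148
xang 4.055432860684216 z [ 3.000e-04 -2.170e-02 -9.998e-01]
```

Run:
```python
from h import *
p=dict(np.load("/tmp/w1p.npz"))
for u,v in((87,226),(97,226),(125,229),(87,233),(125,233)):
  for z in (40,22,8): print(u,v,z,back(p,u,v,z).round(1))
```

```text
87 226 40 [532.3  44.8  40. ]
87 226 22 [526.1  54.3  22. ]
87 226 8 [521.3  61.8   8. ]
97 226 40 [532.7  38.4  40. ]
97 226 22 [526.5  47.5  22. ]
97 226 8 [521.7  54.6   8. ]
125 229 40 [531.8  20.6  40. ]
125 229 22 [525.6  28.6  22. ]
125 229 8 [520.7  34.7   8. ]
87 233 40 [527.5  45.3  40. ]
87 233 22 [521.   54.9  22. ]
87 233 8 [515.9  62.4   8. ]
125 233 40 [529.1  20.9  40. ]
125 233 22 [522.7  28.8  22. ]
125 233 8 [517.7  35.    8. ]
```

The notch seen in the wrist view, taken at floor depth, spans y ≈ 29–54. That's 26 mm long with its middle at about 41.5, so I'm slowing down here.

```bash
python3 -m jog '[[[0,-1.2,1.5,0],[0,-2.4,2,0],[0,-3.6,2,0],[0,-4.8,2,0],[0,-6,2,0]]]' >/dev/null; python3 st.py
```

```text
10.875 [528.1  42.8 251.4] [-0.2 -9.9 13.2] 9.060548517908956
xang 4.14786296723445 z [ 3.000e-04 -2.510e-02 -9.997e-01]
```

```bash
python3 -m jog '[[[0,-1,1,0],[0,-2,1.5,0],[0,-3,1.5,0],[0,-4,1.5,0],[0,-5,1.5,0]]]' >/dev/null; python3 st.py
```

```text
11.5 [527.   48.1 248.4] [ 0.4  0.3 -2.7] 9.386855115746473
xang 4.088205985275585 z [-0.0019 -0.0244 -0.9997]
```

It dropped 3 mm with no load, so the tongue is over the notch. Now straight down.

```bash
python3 -m jog '[[[0,0,1,0],[0,0,2,0],[0,0,3,0],[0,0,4,0],[0,0,4,0]]]' >/dev/null; python3 st.py
```

```text
12.125 [526.9  48.1 244.6] [-1.7  1.  -0.7] 9.072375592976584
xang 4.091213194568141 z [-0.0019 -0.0242 -0.9997]
```

```bash
python3 -m jog '[[[0,0,0.5,0],[0,0,1,0],[0,0,1.5,0],[0,0,1.5,0],[0,0,1.5,0]]]' >/dev/null; python3 st.py
```

```text
12.75 [526.9  48.  244.5] [-4.5  0.6  8.1] 9.319646927326461
xang 4.112454443344159 z [-0.0013 -0.0244 -0.9997]
```

Contact at 244.5, which is 7.6 mm below the sliding height, so the foot is on the rail. Releasing.

```bash
python3 -m jog '[[[0,0,0,0],[0,0,0,0],[0,0,0,0],[0,0,0,0],[0,0,0,0]]]' 36 >/dev/null; python3 st.py; python3 -m jog '[[[0,0,-10,0],[0,0,-30,0],[0,0,-60,0],[0,0,-90,0],[0,0,-110,0]]]' >/dev/null; python3 st.py
python3 - <<'E'
from bench import arm
import cv2,numpy as np
for n in("wrist","side","top"):
    p=arm.camera_params(n)
    im,d=arm.get_image(n);cv2.imwrite(f"pics/{n}f.png",im)
    np.savez(f"/tmp/{n}fp.npz",**{k:np.array(p[k]) for k in("mtx","R","t")}); np.save(f"/tmp/{n}f.npy",d)
a=cv2.imread("pics/sidef.png")[170:340,190:390]
cv2.imwrite("pics/sfc.png",cv2.resize(a,None,fx=3.5,fy=3.5,interpolation=cv2.INTER_CUBIC))
E
```

```text
13.375 [526.9  48.  244.3] [0.1 0.5 0.4] 36.353790789379744
xang 4.116384854531611 z [-0.0014 -0.0245 -0.9997]
14.0 [527.2  50.7 356.7] [-0.2 -0.5  0.2] 35.58746474415253
xang 4.129725538027255 z [ 0.0015 -0.0236 -0.9997]
```

View pics/wristf.png

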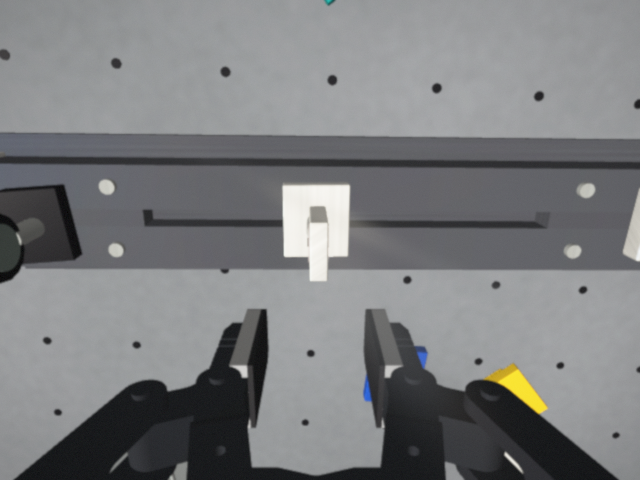

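View pics/sfc.png

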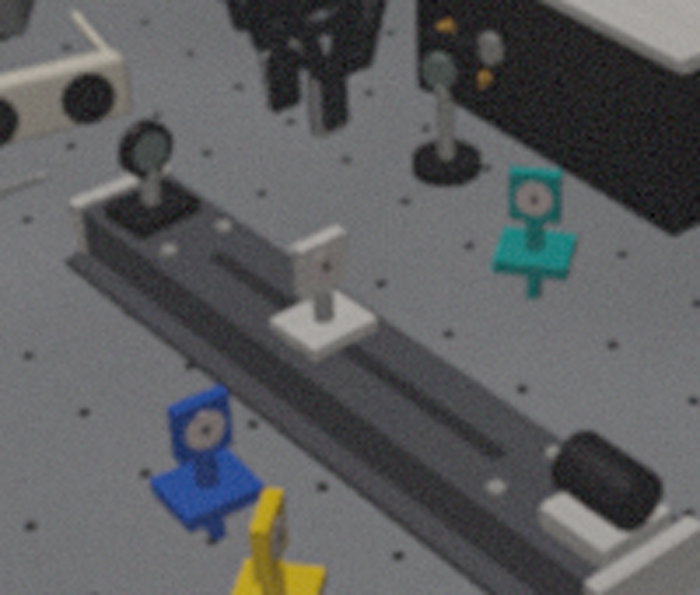

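The target is upright in the slot: foot at (283–349, 184–257) and plate top around (318,255) in the wrist view. I'll check its height and tilt from depth.

Run:
```python
from h import *
p=dict(np.load("/tmp/wristfp.npz"));d=np.load("/tmp/wristf.npy")
K,R,t=p["mtx"],p["R"],p["t"]
def w(u,v):
    z=np.median(d[v-1:v+2,u-1:u+2]); return R.T@(np.linalg.inv(K)@[u,v,1]*z-t)
for n,u,v in(("foot",288,195),("foot",344,195),("foot",290,250),("foot",343,250),("plate",318,230),("plate",318,255),("plate",318,275),("rail",240,195),("rail",400,195),("rail",240,250),("rail",400,250),("bench",400,330)): print(n,w(u,v).round(1))
p=dict(np.load("/tmp/topfp.npz"));print([proj(p,[526.5,42.5,z]) for z in(50,108)])
```

```text
foot [546.2  62.2  51.3]
foot [548.7  25.9  51.3]
foot [508.1  58.9  51. ]
foot [510.5  22.9  51.3]
plate [542.   44.  109.3]
plate [527.8  42.9 109.1]
plate [516.1  42.  109. ]
rail [541.6  94.7  41.2]
rail [548.9 -13.2  40.9]
rail [502.   94.   40.9]
rail [509.6 -18.6  41.4]
bench [535.9  17.7 197.4]
[array([299.5763638 , 251.60071761]), array([298.64386401, 251.39353564])]
```

Measured against the rail top, the foot top is 10 mm up (flat) and the plate top 68 mm up. That is the seated height, with no measurable tilt. Nothing is touching the robot, so I'm handing in.

Run:
```python
from bench import arm
import cv2,numpy as np
d=cv2.absdiff(cv2.imread("pics/top0.png"),cv2.imread("pics/topf.png")).max(2)
for n,(u,v) in dict(goggles=(150,247),driver=(186,300),mirror=(240,172),lens=(361,183),jar=(472,246),sensor=(449,292),carrier=(233,256)).items(): print(n,(d[v-18:v+18,u-18:u+18]>60).sum())
print(arm.read_state()["contact_force"]); arm.job_done()
```

```text
goggles 0
driver 1128
mirror 0
lens 0
jar 0
sensor 0
carrier 858
[-0.09627571 -0.16426019 -0.31772548]
the job is handed in; nothing more can be done
```

View pics/topf.png

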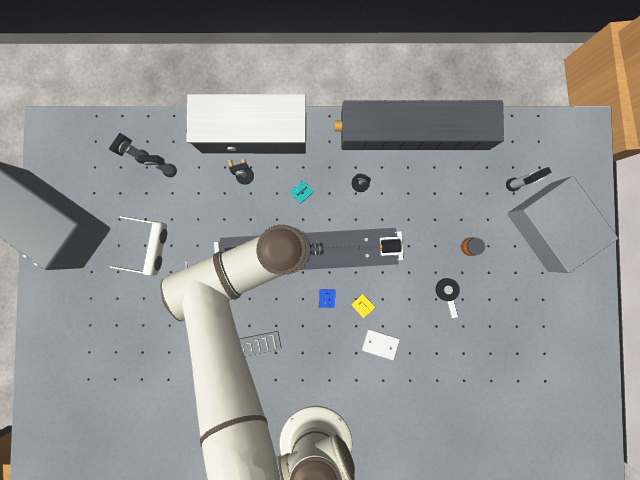

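View pics/sidef.png

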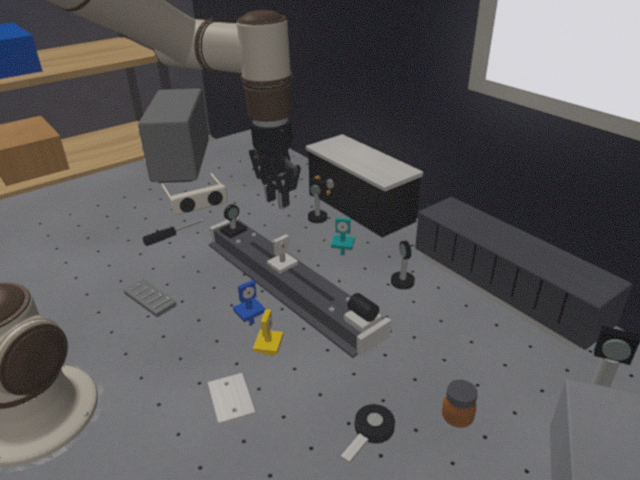

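The alignment target is seated in the index notch and the job is handed in; the system gives no verdict. I gripped the plate over its 10 mm thickness and dragged it left along the slot with a light downward load. At about y = 42 mm (world) the tongue dropped in. I lowered it until the foot touched the rail, 7.6 mm below sliding height, then released it and raised the gripper clear.

**Last checks:**
- **Height:** by wrist-camera depth, the foot top is about 10 mm above the rail top and the plate top about 68 mm above it. That puts the plate centre near 90 mm.
- **Flatness:** the four foot corners agree within 0.3 mm, so there is no measurable tilt.
- **Robot clear:** the force reading was about zero when I handed in, at about 14 s of the 72 s allowed.

**What disagreed:**
- **Tool tilt:** the tool leaned about 0.024 rad during the drag. The target settled flat once released.
- **Bystanders:** comparing the top view before and after showed changes at the screwdriver and the lens carrier. I only viewed that picture after handing in, and it showed the arm covering both spots. In the side view both look to be in their original places. I checked this by eye, not by measurement. The other five I compared showed no change.

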